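Clamp a peristaltic pump head and set its tension screw

ROBOT

A 6-joint arm with a two-finger parallel gripper is mounted at the origin on a cart in front of the work surface, level with it; the furniture and walls round the work are solid. World frame = base frame: x ahead of the robot, y to its left, z up, the work surface at z = 0. Lengths are in mm, angles in degrees, forces in N, time in s.
With the tool pointing down it reaches from about 300 to 850 mm from the base axis. Payload 4.2 kg.
Tool frame: the origin (TCP) lies midway between the tips of the shut fingers; the grasp point (between the pads) lies 19 mm behind it (env.grasp_offset is the distance from the TCP to the grasp point, in mm); z points along the fingers, y is the line along which they close (so a half turn about z gives the same grasp; the last joint's range is limited). The gripper opens to 91 mm and grips with 3 to 60 N. Pads are 32 mm wide; open, the fingers measure 118 mm over their backs; the gripper's body (76 mm by 178 mm) begins 60 mm behind the grasp point.
Start: joints at [-1.146, 18.312, 89.639, -0, 72.044, -1.146], TCP at [575.016, 0, 213.976] pointing down, gripper open.
Joint ranges: [-177.97, 177.97], [-48.28, 115.42], [12.27, 149.76], [-77.06, 257.06], [2.81, 150.46], [-146.56, 146.56]. Speed limits (degrees/s): [147.25, 147.25, 180, 180, 180, 180].

INTERFACE

Orientations are given as [roll, pitch, yaw] about the fixed x, y, z axes, in that order (R = Rz(yaw) Ry(pitch) Rx(roll)).
In Python, from workcell import env, optics gives the robot as it stands. The module is installed in compiled form; this text tells all that it offers.
- The arm moves only by the tool send_rows, never from a script. Its argument "targets" is a list that holds one entry, the list of rows, each a list of 7 numbers: the turn, a rotation vector about the world's x, y, z scaled (see below), then the shift along the world's x, y, z scaled (see below), then the closure, from -1 (fully open) to 1 (shut). In form: [[[rx, ry, rz, x, y, z, gripper], ...]]. A call has 1 to 12 rows; each row shifts and turns the commanded pose from where the row before left it; what a row does not reach is not made up. The controller multiplies each number of a shift by 0.2 m and each number of a turn by pi/2 rad. A row lasts 1/10 s, in which the tool goes at most 50 mm and 8.59 degrees, less where a joint would pass 70% of its speed; a pose out of reach is approached as far as the arm can. A call with a number of a shift or a turn outside -1 to 1 is refused whole. A call with a gripper value outside its range is refused whole. The fingers move at their own pace and stop on an object; "grip_force" is the grip in N (left out, the last holds). Time passes only in rows, so rows that do not move let the fingers close. It gives the time, the measured TCP pose, the force, the opening and the grip force at its end, in the units of the state.
- env.state(): the state, without advancing time (a new reading comes with each control period).
- optics.grab_frame(name): name is "scene" or "side" or "wrist"; returns (picture, depth): 480x640x3 uint8, red, green, blue; 480x640 float32, mm along the optical axis (not along the pixel's ray), 0 where there is no reading.
- optics.camera_info(name): a dict with "camera_matrix" (3x3 intrinsics, pixels), "R" (3x3) and "t" (3): a world point X has camera coordinates R X + t; the wrist camera has in their place "mount" (4x4, takes a point from camera to tool coordinates, whose origin is the TCP and whose axes are the flange's). Camera axes: x right, y down, z forward; pixel columns grow to the right and rows downward; lengths in mm; the calibration is good to about 2 mm. A picture is of the moment at which its call begins: read the wrist's pose just before it. camera_info takes no time and is no camera call.
- env.job_done(): hands the job in; it is judged then, once.
Trained networks look in the newest picture that a camera, given by its name, has taken for a name from the list of things; names that differ only in an ending like _2 or _b are one class to them, and where a whole thing is asked for, a point or a joint stands for the part that bears it (a point fixed in the world has none). Each returns a list of dicts, best first, with "conf" (0 to 1); they miss things now and then, are a little off and sometimes report something else, mostly with a low value. They report only what shows in the picture. A call takes as long as a camera call.
- optics.silhouettes(camera, name): "mask" (480x640 bool, what is visible of it) and "at" ([column, row] in pixels, amid what is visible of it).
- optics.place_of(camera, name): "at" ([column, row] in pixels: a listed point, or the origin of a listed thing).
The state is a dict: "time_s": time; "qpos": joint angles; "qvel": joint speeds; "effort": joint torques, N m; "ee_pos": TCP position; "ee_rot": TCP orientation; "force": force on the tool from outside, world axes, zero at the start; "torque": the same for the moment, N m; "gripper_width": finger opening in mm; "gripper_force": force on a finger pad.
Only numpy, scipy, OpenCV 4.12 (cv2) and the standard library are available. Lean on these libraries where they do the work, as an engineer would, in place of code of your own. Each camera call takes 0.05 s, during which the arm holds its last target. There are 200 camera calls.

TASK

Get the small pump ready to run: swing its clamp strap round over the black pressure shoe until the hook notch is fully home on the keeper stud, then turn the thumbscrew on the strap clockwise until it seats on the shoe, and back it off a quarter turn so that the rollers can run. Finish still gripping the thumbscrew, holding it at that setting with the strap still home so that it cannot creep while the pump is started; leave the beaker, vial and box round the pump where they stand.

Things in the scene. Friction and masses are not known exactly. Their poses are not given: they have to be found in the camera images.
- pump: Bench pump, fixed. Origin: on the bench, under its roller head; x points to the pump's back (away from the robot at yaw 0), y to its left, z up. Cream drive case behind (mm: x 20 to 112, y -59 to 59, up to z 68, dial on it to z 78). In front an aluminium deck (x -48 to 28, y -75 to 75) with the rotor, and over it the black pressure shoe (x -29 to 17, y -35 to 35, top z 74).
- strap (a joint): Swing of the aluminium clamp strap about its vertical pivot, rad. 0 = home, a hard stop: strap along the pump's y, stud at the bottom of the hook notch. Positive = open, anticlockwise from above (free end out to the pump's front); starts 0.7 to 1.2. The strap moves level, z 77 to 85.5 mm, 22 mm wide, and stays where left (3 N at the finger post moves it).
- strap_pivot (a point): On the vertical axis of the strap's pivot, at the strap's top face (z 85.5 above the bench); fixed in the pump at x -6, y -52.
- post_top (a point): Centre of the top of the black upright finger post on the strap's free end: 13 mm thick, 32 mm high, its top 117.5 mm above the bench, 125 mm from the pivot axis; with the strap home it is at x -14.5, y 73 in the pump's frame.
- thumbscrew: Tension thumbscrew, axis vertical, carried by the strap 52 mm from the pivot axis; strap home: at x -6, y 0 mm in the pump's frame. Head: round black fluted knob, 30 mm across, 23 mm high, its underside 11.5 mm above the strap, its top about 120 mm above the bench. Origin on the axis, 43 mm below the head's top; this frame does not turn with the head.
- knob_mid (a point): On the thumbscrew's axis at half height of its round head (about 109 mm above the bench): where to grip it. It rises 3 mm per turn.
- screw_turn (a joint): Turn of the thumbscrew's head, rad. 0 = seated on the shoe, a hard stop; positive = backed off, anticlockwise from above (clockwise seats it). Starts 1.2 to 2.4; turns with 0.05 N m, stays where left. Against the seat the fingers slip round, harmless. The white rib on the head points to the strap's front edge (pump's -x) when seated, to the pivot a quarter turn (1.57) back.
- beaker: Small clear glass beaker, 45 mm wide, 52 mm high, on the bench to the left of the pump; leave it. Origin: centre of its underside.
- vial_3: Amber vial with a white cap, 27 mm wide, 58 mm high, on the bench to the left of the pump's front; leave it. Origin: centre of its underside.
- ferrule_box: Small white cardboard box, 50 x 75 x 28 mm, on the bench behind the pump; leave it. Origin: centre of its underside.
- keeper_head (a point): Top centre of the steel keeper stud's mushroom head: 91.5 mm above the bench, head 17 mm wide and 5 mm thick on an 8 mm neck; fixed in the pump at x -6, y 46 mm. The strap's notch slides round the neck under the head.

How it is judged (in metres and radians):
On the way, in this order (a step that is already met when the one before it is completed fails the run):
1. the strap is swung home, its notch on the keeper stud (value of joint strap below 0.05 rad), for 0.2 s.
2. the thumbscrew is turned down until it seats, with the strap home (value of joint screw_turn below 0.08 rad and value of joint strap below 0.06 rad), for 0.1 s.
At the end, for the whole second after the job is handed in: The strap is home on the keeper stud (within 0.06 rad), the thumbscrew stands still a quarter turn (1.57 rad, within 0.35) back from its seat, and the fingers still grip its head from both sides (grasp point within 22 mm of the middle of the head, more than 5 N of contact) (value of joint strap below 0.06 rad and value of joint screw_turn between 1.22 and 1.92 rad and velocity of joint screw_turn between -0.1 and 0.1 rad/s and contact force between the fingers and thumbscrew above 5 N and distance between the grasp point and knob_mid below 0.022 m); the arm keeps its last pose, push and grip.
It fails at once if the beaker, vial or box is moved by more than 20 mm or tipped over (distance of any of beaker, vial_3, ferrule_box from where it was at the start of the episode above 0.02 m or angle between any of beaker, vial_3's own z axis and vertical above 0.5 rad).
It also fails if it takes over 72 s, if anything falls off the work surface, if the arm or the gripper's body presses on something with over 40 N, if the wrist force passes 120 N, or if a joint passes its speed limit or range.

## Working session

There is one attempt and no reset: what is moved stays moved. The work goes in short steps, Python scripts to look and compute and a tool call to move; the robot and the scene stay as the last step left them, time stands still between calls to the robot, and variables do not carry over. Pictures are saved under pics/ and viewed, at most 10 in all, crops included, and the job is handed in when it is done.

Besides the shell and the picture viewer there is one more tool, called after "Request:" as a command line: name --argument value ..., lists and objects as JSON in quotes. send_rows: Moves the arm, as the interface text tells. Its arguments: {"type":"object","properties":{"targets":{"type":"array"},"grip_force":{"type":"number"}},"required":["targets"]}

```bash
mkdir -p pics; cat > h.py <<'E'
import numpy as np, cv2
from workcell import env, optics
def ray(cam,px):
    c=optics.camera_info(cam);K=np.array(c["camera_matrix"]);R=np.array(c["R"]);t=np.array(c["t"])
    d=R.T@np.linalg.inv(K)@np.array([px[0],px[1],1.]);return -R.T@t,d
def atz(cam,px,z):
    o,d=ray(cam,px);return o+d*(z-o[2])/d[2]
def save(n,im): cv2.imwrite(n,im[:,:,::-1])
E
python3 - <<'E'
from h import *
Z=dict(keeper_head=91.5,post_top=117.5,knob_mid=109,strap_pivot=85.5,pump=0,beaker=0,vial_3=0,ferrule_box=0)
ims=[]
for c in ["scene","side"]:
    im,d=optics.grab_frame(c); ims.append(im)
    for n,z in Z.items():
        for r in optics.place_of(c,n)[:2]:
            print(c,n,round(r["conf"],2),np.round(r["at"]),np.round(atz(c,r["at"],z)))
save("pics/a.png",ims[0]);save("pics/b.png",ims[1])
print(env.state())
E
```

```text
scene keeper_head 0.94 [294. 250.] [613. 161.  92.]
scene post_top 0.97 [238. 281.] [504. 107. 118.]
scene knob_mid 0.85 [291. 275.] [580.  92. 109.]
scene knob_mid 0.42 [313. 308.] [581.  20. 109.]
scene strap_pivot 0.57 [328. 286.] [628.  70.  86.]
scene pump 0.76 [310. 301.] [626. 129.   0.]
scene beaker 0.59 [302. 251.] [666. 254.   0.]
scene vial_3 0.79 [259. 265.] [580. 252.   0.]
scene ferrule_box 0.71 [396. 274.] [790. 124.   0.]
side keeper_head 0.56 [298. 246.] [615. 165.  92.]
side keeper_head 0.35 [289. 285.] [570.  68.  92.]
side post_top 0.58 [250. 268.] [508. 105. 118.]
side knob_mid 0.78 [291. 268.] [582.  92. 109.]
side strap_pivot 0.86 [318. 281.] [624.  67.  86.]
side strap_pivot 0.62 [310. 248.] [637. 157.  86.]
side pump 0.78 [311. 294.] [626. 113.   0.]
side beaker 0.74 [310. 246.] [667. 258.   0.]
side beaker 0.4 [293. 269.] [609. 195.   0.]
side vial_3 0.57 [270. 258.] [571. 244.   0.]
side ferrule_box 0.83 [381. 274.] [786. 125.   0.]
{'time_s': 0.9, 'qpos': array([-1.14943071e+00,  1.83125173e+01,  8.96402338e+01, -1.10616593e-03,
        7.20402130e+01, -1.14611149e+00]), 'qvel': array([ 0.05147454,  0.01243583,  0.09500064,  0.16378083, -0.08440275,
       -0.09573395]), 'effort': array([ 5.21086276e-04, -4.12344396e+01, -2.32229161e+01,  7.31313648e-02,
        3.76564683e-02,  4.32318160e-06]), 'ee_pos': array([ 5.75028817e+02, -4.12537015e-02,  2.13961358e+02]), 'ee_rot': array([1.79992987e+02, 1.19283074e-03, 8.99970217e+01]), 'force': array([0.47855885, 0.71140008, 0.34472269]), 'torque': array([0.02384374, 0.01416643, 0.00199725]), 'gripper_force': 0.0, 'gripper_width': 90.9040336716999}
```

View pics/a.png

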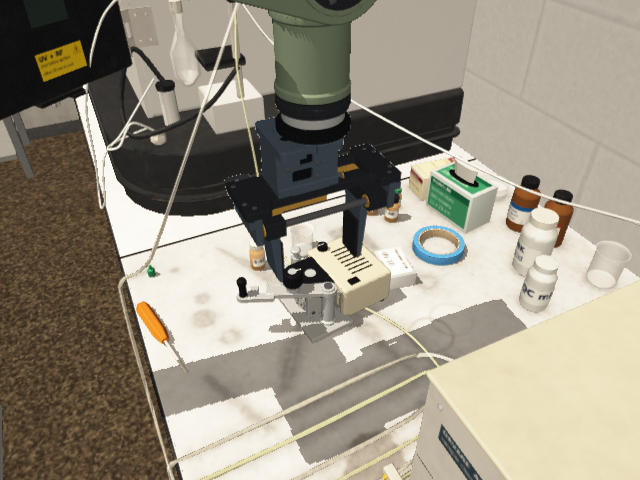

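Request:
send_rows --targets '[[[0, 0, 0.0889, -0.044, 0.0404, 0, 1], [0, 0, 0.0889, -0.044, 0.0404, 0, 1], [0, 0, 0.0889, -0.044, 0.0404, 0, 1], [0, 0, 0.0889, -0.044, 0.0404, 0, 1], [0, 0, 0.0889, -0.044, 0.0404, 0, 1], [0, 0, 0.0889, -0.044, 0.0404, 0, 1], [0, 0, 0.0889, -0.044, 0.0404, 0, 1], [0, 0, 0.0889, -0.044, 0.0404, 0, 1], [0, 0, 0.0889, -0.044, 0.0404, 0, 1], [0, 0, 0, 0, 0, 0, 1], [0, 0, 0, 0, 0, 0, 1], [0, 0, 0, 0, 0, 0, 1]]]' --grip_force 15

```text
time_s: 2.1
ee_pos: [496.3, 72.4, 214.0]
ee_rot: [180.0, 0.0, 161.9]
force: [0.7, -0.4, -0.4]
gripper_width: 0.4
gripper_force: 0.0
```

The scene view shows the strap open towards the robot: post at (241,285), knob at (292,275), pivot at (330,288). This matches the network points. Next is a close look with the wrist camera.

```bash
cat >> h.py <<'E'
from scipy.spatial.transform import Rotation as Ro
def wristz(s,px,z):
    c=optics.camera_info("wrist");K=np.array(c["camera_matrix"]);M=np.array(c["mount"])
    R=Ro.from_euler("xyz",s["ee_rot"],degrees=True).as_matrix()
    d=R@M[:3,:3]@np.linalg.inv(K)@np.array([px[0],px[1],1.]);o=R@M[:3,3]+s["ee_pos"]
    return o+d*(z-o[2])/d[2]
def wlook(f,Z):
    s=env.state();im,_=optics.grab_frame("wrist")
    for n,z in Z.items():
        for r in optics.place_of("wrist",n)[:2]:
            print(n,round(r["conf"],2),np.round(r["at"]),np.round(wristz(s,r["at"],z),1))
    save(f,im)
E
python3 - <<'E'
from h import *
wlook("pics/c.png",dict(keeper_head=91.5,post_top=117.5,knob_mid=109,strap_pivot=85.5))
E
```

```text
keeper_head 0.91 [458. 321.] [615.4 166.7  91.5]
post_top 0.83 [368. 238.] [507.3 108.4 117.5]
```

View pics/c.png

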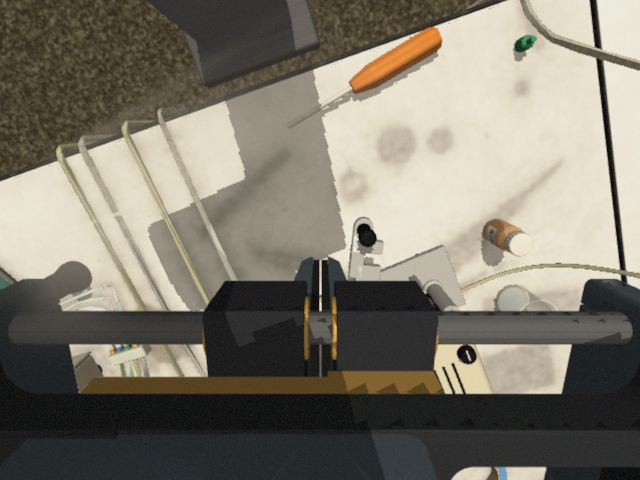

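Request:
send_rows --targets '[[[0, 0, 0, 0, 0, -0.2, 1], [0, 0, 0, 0, 0, -0.2, 1], [0, 0, 0, 0, 0, -0.2, 1], [0, 0, 0, 0, 0, 0, 1], [0, 0, -0.022, 0.027, 0.098, 0, 1], [0, 0, -0.0889, 0.0225, 0.085, 0, 1], [0, 0, -0.0889, 0.0345, 0.0815, 0, 1], [0, 0, -0.0889, 0.0455, 0.0755, 0, 1], [0, 0, -0.0889, 0.055, 0.069, 0, 1], [0, 0, -0.0889, 0.065, 0.0605, 0, 1], [0, 0, -0.0889, 0.0725, 0.0505, 0, 1], [0, 0, -0.067, 0.058, 0.0315, 0, 1]]]'

```text
time_s: 3.55
ee_pos: [571.9, 183.5, 95.6]
ee_rot: [-179.9, -0.0, 105.7]
force: [-3.6, -0.3, -0.6]
gripper_width: 0.4
gripper_force: 1.5
```

Request:
send_rows --targets '[[[0, 0, -0.025, 0.026, 0.011, 0, 1], [0, 0, 0, 0, 0, 0, 1], [0, 0, 0, 0, 0, 0, 1]]]'

```text
time_s: 3.85
ee_pos: [577.9, 185.4, 95.4]
ee_rot: [179.8, 0.0, 103.8]
force: [0.1, -0.2, 0.3]
gripper_width: 0.1
gripper_force: 0.0
```

```bash
python3 - <<'E'
from h import *
for c in ["scene","side"]:
    im,d=optics.grab_frame(c);save("pics/d_%s.png"%c,cv2.resize(im[180:340,180:420],None,fx=3,fy=3))
    for n,z in dict(post_top=117.5,knob_mid=109).items():
        for r in optics.place_of(c,n)[:2]:
            print(c,n,round(r["conf"],2),np.round(r["at"]),np.round(atz(c,r["at"],z)))
E
```

```text
scene post_top 0.68 [276. 231.] [595. 189. 118.]
scene knob_mid 0.94 [308. 256.] [620. 120. 109.]
scene knob_mid 0.32 [294. 247.] [609. 150. 109.]
side post_top 0.6 [287. 229.] [599. 191. 118.]
side knob_mid 0.48 [309. 254.] [622. 117. 109.]
```

View pics/d_scene.png

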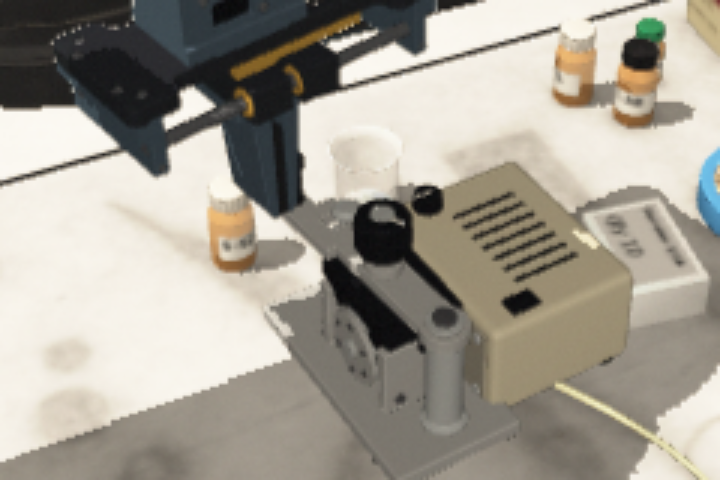

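The strap is now nearly along the pump and close to home: knob in the crop at about (383,230), fingers beside the post at about (265,170). I'll push on in small steps until the stop loads the wrist.

Request:
send_rows --targets '[[[0, 0, 0, 0.0125, 0.0025, 0, 1], [0, 0, 0, 0.0125, 0.0025, 0, 1], [0, 0, 0, 0, 0, 0, 1]]]'

```text
time_s: 4.45
ee_pos: [581.8, 186.4, 94.0]
ee_rot: [-180.0, -0.0, 103.7]
force: [-2.1, 0.8, 2.2]
gripper_width: 0.5
gripper_force: 1.2
```

Request:
send_rows --targets '[[[0, 0, 0, 0.01, 0.002, 0, 1], [0, 0, 0, 0, 0, 0, 1]]]'

```text
time_s: 4.65
ee_pos: [584.0, 186.8, 93.9]
ee_rot: [-180.0, -0.0, 103.7]
force: [-2.9, 1.2, 1.7]
gripper_width: 0.6
gripper_force: 1.2
```

Request:
send_rows --targets '[[[0, 0, 0, 0.01, 0.002, 0, 1], [0, 0, 0, 0, 0, 0, 1]]]'

```text
time_s: 4.85
ee_pos: [586.2, 187.2, 93.8]
ee_rot: [180.0, -0.0, 103.7]
force: [-3.0, 1.6, 1.2]
gripper_width: 0.5
gripper_force: 1.1
```

Request:
send_rows --targets '[[[0, 0, 0, 0.01, 0.002, 0, 1], [0, 0, 0, 0, 0, 0, 1]]]'

```text
time_s: 5.05
ee_pos: [588.1, 187.5, 93.8]
ee_rot: [-180.0, -0.0, 103.7]
force: [-2.0, 1.1, 0.3]
gripper_width: 0.2
gripper_force: 1.3
```

Request:
send_rows --targets '[[[0, 0, 0, 0.01, 0.002, 0, 1], [0, 0, 0, 0, 0, 0, 1]]]'

```text
time_s: 5.25
ee_pos: [588.3, 187.6, 93.7]
ee_rot: [-179.8, -0.0, 103.7]
force: [-7.6, 0.5, 3.1]
gripper_width: 0.7
gripper_force: 3.4
```

Request:
send_rows --targets '[[[0, 0, 0, 0.01, 0.002, 0, 1], [0, 0, 0, 0, 0, 0, 1]]]'

```text
time_s: 5.45
ee_pos: [588.4, 187.6, 93.7]
ee_rot: [-179.5, -0.0, 103.7]
force: [-10.6, -0.0, 6.0]
gripper_width: 0.2
gripper_force: 5.6
```

The travel stopped at 588.4 mm with the force rising sharply, so the strap is on its stop. I'll hold, back off, rise and turn over the knob.

Request:
send_rows --targets '[[[0, 0, 0, 0, 0, 0, 1], [0, 0, 0, 0, 0, 0, 1], [0, 0, 0, -0.08, -0.016, 0, 1], [0, 0, 0, -0.1, 0, 0.1, 1], [0, 0, 0, 0, 0, 0.2, 1], [0, 0, 0, 0, 0, 0.2, 1], [0, 0, 0, 0, 0, 0.1, 1], [0, 0, 0.09, 0, 0, 0, -1], [0, 0, 0.09, 0.045, -0.05, 0, -1], [0, 0, 0.09, 0.045, -0.05, 0, -1], [0, 0, 0.09, 0.045, -0.05, 0, -1], [0, 0, 0.09, 0.045, -0.05, 0, -1]]]'

```text
time_s: 6.65
ee_pos: [593.7, 144.3, 214.3]
ee_rot: [179.9, 0.2, 144.6]
force: [0.8, 0.8, -0.1]
gripper_width: 37.7
gripper_force: 0.0
```

Request:
send_rows --targets '[[[0, 0, 0.09, 0.045, -0.05, 0, -1], [0, 0, 0.09, 0.045, -0.05, 0, -1], [0, 0, 0.09, 0.045, -0.04, 0, -1], [0, 0, 0.09, 0, 0, 0, -1], [0, 0, 0.09, 0, 0, 0, -1], [0, 0, 0.09, 0, 0, 0, -1], [0, 0, 0.09, 0, 0, 0, -1], [0, 0, 0.09, 0, 0, 0, -1], [0, 0, 0.09, 0, 0, 0, -1], [0, 0, 0, 0, 0, 0, -1]]]'

```text
time_s: 7.65
ee_pos: [620.1, 116.6, 214.1]
ee_rot: [-179.9, 0.1, -142.9]
force: [0.8, 0.4, -0.2]
gripper_width: 91.2
gripper_force: 0.0
```

```bash
python3 - <<'E'
from h import *
wlook("pics/e.png",dict(keeper_head=91.5,post_top=117.5,knob_mid=109,strap_pivot=85.5))
for c in ["scene","side"]:
    optics.grab_frame(c)
    for n,z in dict(post_top=117.5,knob_mid=109,strap_pivot=85.5,keeper_head=91.5).items():
        for r in optics.place_of(c,n)[:1]:
            print(c,n,round(r["conf"],2),np.round(r["at"]),np.round(atz(c,r["at"],z)))
s=env.state();print(s["ee_pos"],s["ee_rot"],s["qpos"])
E
```

```text
keeper_head 0.56 [370. 258.] [613.5 165.5  91.5]
keeper_head 0.54 [323. 230.] [618.2 118.4  91.5]
post_top 0.66 [405. 278.] [604.6 190.7 117.5]
knob_mid 0.6 [324. 237.] [618.8 119.5 109. ]
strap_pivot 0.85 [274. 201.] [624.2  70.1  85.5]
strap_pivot 0.21 [324. 239.] [624.8 124.8  85.5]
scene post_top 0.84 [281. 226.] [608. 199. 118.]
scene knob_mid 0.94 [310. 256.] [622. 120. 109.]
scene strap_pivot 0.77 [328. 286.] [629.  71.  86.]
scene keeper_head 0.82 [293. 247.] [615. 169.  92.]
side post_top 0.74 [292. 228.] [611. 192. 118.]
side knob_mid 0.51 [309. 251.] [626. 125. 109.]
side strap_pivot 0.91 [319. 278.] [628.  72.  86.]
side keeper_head 0.91 [298. 244.] [617. 170.  92.]
[619.02205189 117.01263197 213.99898735] [ 1.79997542e+02  2.10324168e-03 -1.42864548e+02] [ 9.65657935e+00  2.33150498e+01  8.19519534e+01  3.26672937e-03
  7.47322651e+01 -1.17479733e+02]
```

View pics/e.png

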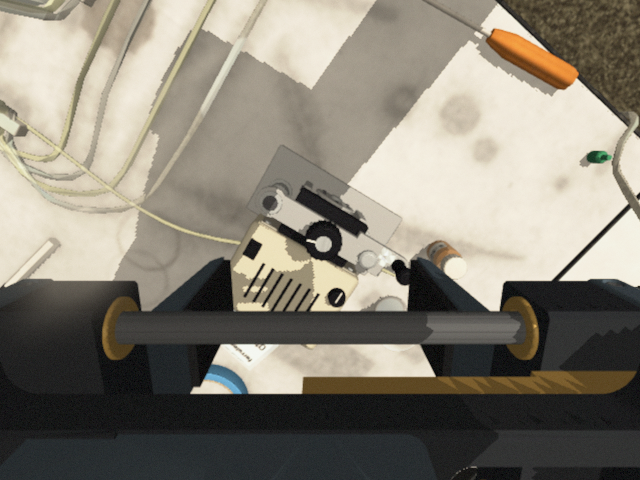

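The strap lies along the pump with the stud in its notch at (370,258). The knob is at (324,238), about (619,119.5) in world. The rib points left and slightly down, roughly 140° back from the seat. I'll narrow the fingers and go down.

Request:
send_rows --targets '[[[0, 0, 0.045, 0, 0.0125, 0, -0.03], [0, 0, 0.045, 0, 0, 0, -0.03], [0, 0, 0, 0, 0, -0.2, -0.03], [0, 0, 0, 0, 0, -0.15, -0.03], [0, 0, 0, 0, 0, 0, -0.03]]]'

```text
time_s: 8.9
ee_pos: [616.0, 119.0, 139.6]
ee_rot: [179.7, -0.4, -134.8]
force: [-1.5, -0.4, -0.7]
gripper_width: 54.0
gripper_force: 0.0
```

Request:
send_rows --targets '[[[0, 0, 0, 0, 0, -0.15, -0.03], [0, 0, 0, 0, 0, -0.1, -0.03], [0, 0, 0, 0, 0, 0, -0.03]]]'

```text
time_s: 9.2
ee_pos: [618.0, 119.4, 92.7]
ee_rot: [179.9, -0.2, -134.8]
force: [0.6, -0.7, -1.1]
gripper_width: 46.8
gripper_force: 0.0
```

Request:
send_rows --targets '[[[0, 0, 0, 0, 0, 0, 1], [0, 0, 0, 0, 0, 0, 1], [0, 0, 0, 0, 0, 0, 1], [0, 0, 0, 0, 0, 0, 1], [0, 0, 0, 0, 0, 0, 1], [0, 0, 0, 0, 0, 0, 1]]]' --grip_force 15

```text
time_s: 9.8
ee_pos: [620.5, 119.6, 95.9]
ee_rot: [-179.8, 0.2, -134.8]
force: [1.4, -2.6, 5.6]
gripper_width: 30.0
gripper_force: 15.0
```

Gripped at 30 mm with 15 N. Turning clockwise.

Request:
send_rows --targets '[[[0, 0, -0.07, 0, 0, 0, 1], [0, 0, -0.07, 0, 0, 0, 1], [0, 0, -0.07, 0, 0, 0, 1], [0, 0, -0.07, 0, 0, 0, 1], [0, 0, -0.07, 0, 0, 0, 1], [0, 0, -0.07, 0, 0, 0, 1], [0, 0, -0.07, 0, 0, 0, 1], [0, 0, -0.07, 0, 0, 0, 1], [0, 0, -0.07, 0, 0, 0, 1], [0, 0, -0.07, 0, 0, 0, 1], [0, 0, -0.07, 0, 0, 0, 1], [0, 0, -0.07, 0, 0, 0, 1]]]'

```text
time_s: 11.0
ee_pos: [620.5, 120.0, 95.4]
ee_rot: [179.8, 0.2, 149.4]
force: [2.0, 0.1, 4.4]
gripper_width: 29.9
gripper_force: 15.0
```

```bash
python3 -c "
from h import *
s=env.state();print(s['ee_pos'],s['ee_rot'],s['torque'],s['force'],s['qpos'][5],s['effort'][5])"
```

```text
[620.46821951 119.97946301  95.3715159 ] [1.79827724e+02 1.65531017e-01 1.49386942e+02] [ 0.19918315 -0.42617563  0.06312679] [2.0092512  0.08117906 4.37982969] -49.51178097985581 -0.8544248342514038
```

Request:
send_rows --targets '[[[0, 0, -0.07, 0, 0, 0, 1], [0, 0, -0.07, 0, 0, 0, 1], [0, 0, -0.07, 0, 0, 0, 1], [0, 0, -0.07, 0, 0, 0, 1], [0, 0, -0.07, 0, 0, 0, 1], [0, 0, -0.07, 0, 0, 0, 1]]]'

```text
time_s: 11.6
ee_pos: [620.4, 120.6, 95.1]
ee_rot: [179.7, -0.0, 111.6]
force: [1.7, 4.2, 2.8]
gripper_width: 29.3
gripper_force: 15.0
```

```bash
python3 -c "
from h import *
s=env.state();print(s['ee_pos'],s['ee_rot'],s['torque'],s['force'],s['qpos'][5],s['effort'][5])"
```

```text
[620.44401235 120.61172242  95.13977544] [ 1.79746519e+02 -3.17626890e-02  1.11611848e+02] [ 0.63864987 -0.33996677  0.3187096 ] [1.73494521 4.19500178 2.82218613] -11.745060175414597 -0.5746029317378998
```

Request:
send_rows --targets '[[[0, 0, -0.07, 0, 0, 0, 1], [0, 0, -0.07, 0, 0, 0, 1], [0, 0, -0.07, 0, 0, 0, 1], [0, 0, -0.07, 0, 0, 0, 1], [0, 0, -0.07, 0, 0, 0, 1], [0, 0, -0.07, 0, 0, 0, 1]]]'

```text
time_s: 12.2
ee_pos: [621.0, 120.4, 95.0]
ee_rot: [179.7, -0.2, 73.8]
force: [3.9, 1.4, 1.3]
gripper_width: 29.3
gripper_force: 15.0
```

```bash
python3 -c "
from h import *
s=env.state();print(s['ee_pos'],s['ee_rot'],s['torque'],s['force'],s['qpos'][5],s['effort'][5])"
```

```text
[620.96530276 120.36532167  95.01245367] [ 1.79746878e+02 -1.53186503e-01  7.38446896e+01] [ 0.1801713  -0.60949137  0.25858548] [3.8907481  1.38972261 1.27591073] 26.05453382011865 -0.589312557131052
```

The torque rose from 0.06 to about 0.3 N·m and stays there, so the screw is seated and the fingers are slipping. I'll confirm with a little more turn, then back off 90°.

Request:
send_rows --targets '[[[0, 0, -0.07, 0, 0, 0, 1], [0, 0, -0.07, 0, 0, 0, 1], [0, 0, 0, 0, 0, 0, 1]]]'

```text
time_s: 12.5
ee_pos: [620.9, 120.0, 94.9]
ee_rot: [179.8, -0.2, 61.5]
force: [4.7, 0.8, 1.8]
gripper_width: 29.9
gripper_force: 15.0
```

```bash
python3 -c "
from h import *
s=env.state();print(s['ee_rot'],s['torque'])
wlook('pics/f0.png',dict(knob_mid=109,post_top=117.5,keeper_head=91.5))
im=cv2.imread('pics/f0.png');cv2.imwrite('pics/f.png',cv2.resize(im[140:340,200:440],None,fx=3,fy=3))
"
```

```text
[ 1.79788020e+02 -1.73499250e-01  6.14866246e+01] [ 0.1596865  -0.7933191   0.12414731]
knob_mid 0.63 [319. 298.] [621.5 121.5 109. ]
post_top 0.93 [206. 187.] [605.8 192.  117.5]
keeper_head 0.77 [269. 214.] [617.4 166.7  91.5]
```

View pics/f.png

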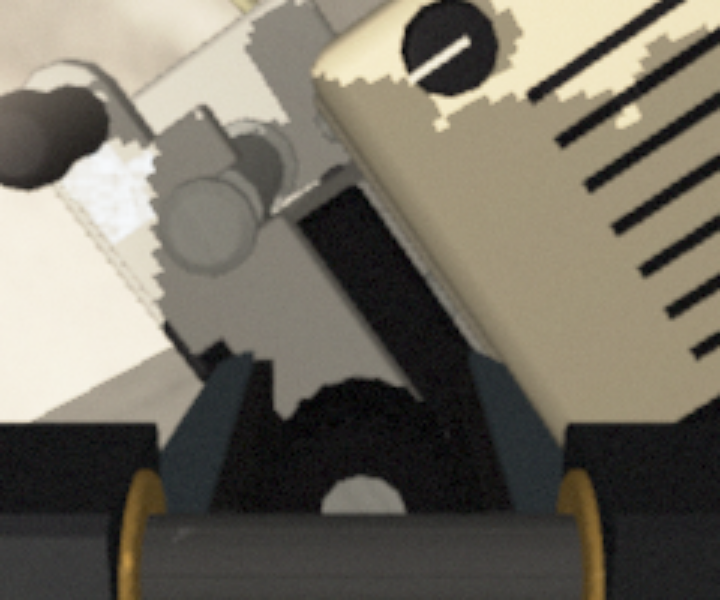

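The strap is home with the stud in its notch. The visible half of the head shows no rib, which fits it pointing to the front (lower left, hidden). Backing off a quarter turn.

Request:
send_rows --targets '[[[0, 0, 0.085, 0, 0, 0, 1], [0, 0, 0.085, 0, 0, 0, 1], [0, 0, 0.085, 0, 0, 0, 1], [0, 0, 0.085, 0, 0, 0, 1], [0, 0, 0.085, 0, 0, 0, 1], [0, 0, 0.085, 0, 0, 0, 1], [0, 0, 0.085, 0, 0, 0, 1], [0, 0, 0.085, 0, 0, 0, 1], [0, 0, 0.085, 0, 0, 0, 1], [0, 0, 0.085, 0, 0, 0, 1], [0, 0, 0.085, 0, 0, 0, 1], [0, 0, 0.085, 0, 0, 0, 1]]]'

```text
time_s: 13.9
ee_pos: [620.4, 119.9, 95.5]
ee_rot: [179.8, 0.2, 153.6]
force: [3.2, 0.6, 6.8]
gripper_width: 29.6
gripper_force: 15.0
```

Request:
send_rows --targets '[[[0, 0, 0, 0, 0, 0, 1], [0, 0, 0, 0, 0, 0, 1], [0, 0, 0, 0, 0, 0, 1]]]'

```text
time_s: 14.2
ee_pos: [620.4, 119.9, 95.5]
ee_rot: [179.8, 0.2, 153.3]
force: [2.8, 1.0, 6.2]
gripper_width: 29.7
gripper_force: 15.0
```

```bash
python3 -c "
from h import *
s=env.state();print(s['ee_rot'],s['torque'],s['force'])
wlook('pics/g0.png',dict(knob_mid=109,post_top=117.5,keeper_head=91.5))
a=cv2.imread('pics/g0.png')[140:340,200:440]
im,_=optics.grab_frame('scene');b=im[200:320,250:390,::-1]
for n,z in dict(post_top=117.5,knob_mid=109).items():
  for r in optics.place_of('scene',n)[:1]: print(n,np.round(atz('scene',r['at'],z)))
cv2.imwrite('pics/g.png',np.vstack([cv2.resize(a,(440,290)),cv2.resize(b,(440,300))]))
"
```

```text
[1.79840458e+02 1.67067149e-01 1.53330745e+02] [ 0.25700159 -0.66180932  0.07792498] [2.81053141 1.04819781 6.16042004]
knob_mid 0.75 [323. 300.] [621.2 121.6 109. ]
post_top 0.77 [453. 209.] [604.9 191.4 117.5]
keeper_head 0.61 [398. 240.] [616.  167.5  91.5]
keeper_head 0.25 [326. 244.] [601.3 133.4  91.5]
```

View pics/g.png

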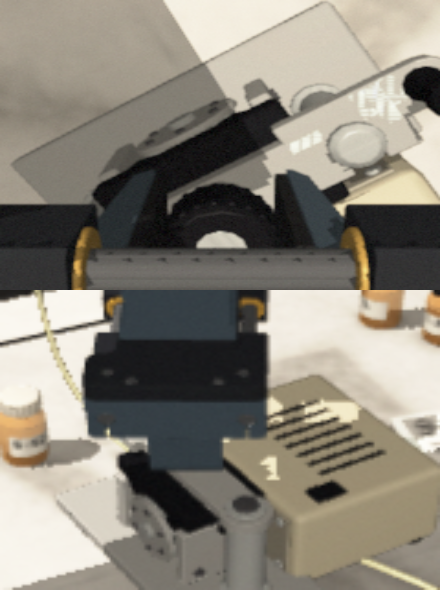

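The strap is still home, with the stud in its notch (upper right in the wrist crop). The rib is hidden on the pivot side, as it should be. The screw lifted the fingers about 0.6 mm, which fits a quarter turn. Handing in.

```bash
python3 -c "
from workcell import env
print(env.job_done())"
```

```text
the job is handed in; nothing more can be done
None
```

I handed the job in with the strap home on the keeper stud and the thumbscrew seated, then backed off about a quarter turn and still gripped at 15 N; the quarter turn is judged from tool rotation and torque because the rib was hidden, and the hand-in gave no verdict.

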